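# Make up two station kits

## Task

Make up the two kits from the things lying in front of the trays. Blue tray: lay the small white carton flat in the middle of the wide bay with its long side along the bay, put the dark blue clip box flat on top of it, centred, and stand the glue stick upright in the narrow bay. Orange tray: stand the red stapler on its base in the middle of the wide bay, lengthwise, and the wooden-handled stamp upright on its foot in the middle of the narrow bay, also lengthwise; leave the roll of labels where it is.

Things in the scene. Friction and masses are not known exactly. Their poses are not given: they have to be found in the camera images.
- blue_tray: open blue kit tray, fixed, 173 (x) x 182 (y) x 20 mm high; walls and floor 3 mm thick. Origin: centre of underside, z up. A divider along y parts it into a WIDE bay (x -83.5 to +16.5 mm, centre x -33.5) and a NARROW bay (x +19.5 to +83.5 mm, centre x +51.5), both y -88 to +88 mm. Blank white card outside on the wide bay's wall (-x).
- orange_tray: open orange kit tray, fixed, 173 (x) x 182 (y) x 20 mm high; walls and floor 3 mm thick. Origin: centre of underside, z up. A divider along y parts it into a WIDE bay (x -83.5 to +16.5 mm, centre x -33.5) and a NARROW bay (x +19.5 to +83.5 mm, centre x +51.5), both y -88 to +88 mm. Blank white card outside on the wide bay's wall (-x).
- carton: small white product carton lying flat, 100 (x) x 50 (y) x 30 mm high, 0.12 kg. Origin: centre of the underside, z up. Grasp across the 50 mm.
- clip_box: small dark blue box of clips, 40 (x) x 50 (y) x 18 mm high, 0.04 kg. Origin: centre of the underside, z up.
- glue_stick: glue stick standing upright, white with a red cap, 98 mm high, body 25 mm diameter, cap (top 28 mm) 27 mm diameter, 0.03 kg. Origin: centre of the underside, z up.
- red_stapler: desk stapler with red top and black base, standing on its base, 36 (x) x 150 (y) x 54 mm high, 0.24 kg; the red top is 32 mm wide from 28 to 54 mm above the base and does not move. Origin: centre of the underside, z up. Grasp across x at mid length.
- stamp: rubber stamp with a turned brown wooden handle, 74 mm high, on a black foot 70 (x) x 36 (y) x 12 mm; the handle is round about z: 20 mm diameter between 12 and 42 mm height, and a knob of 28 mm diameter from 42 to 74 mm. 0.07 kg. Origin: centre of the underside, z up.
- label_roll: small white roll of blank labels lying loose on the table between the trays, not part of the kits. The roll is 52 mm in diameter, 25 mm high, its axis at x = -14, y = +6 mm from the origin; a paper end sticks out to +x. Origin on the underside.
There are look-alikes about, which are no part of the job. Of the things that look like the glue_stick, take the one that is nearest to the robot's base at the start.

How it is judged:
By the outcome, as a careful person would: the job done as asked, in the order asked, and still so for the second after the job is handed in, with the robot touching nothing.
It also fails if it takes over 128 s, if anything falls off the work surface, if the arm or the gripper's body presses on something with over 40 N, if the wrist force passes 120 N, or if a joint passes its speed limit or range.

## Robot

A 7-joint arm with a two-finger parallel gripper is mounted at the origin on a cart in front of the work surface, level with it; the furniture and walls round the work are solid. World frame = base frame: x ahead of the robot, y to its left, z up, the work surface at z = 0. Lengths are in mm, angles in rad, forces in N, time in s.
With the tool pointing down it reaches from about 400 to 850 mm from the base axis. Payload 10.4 kg.
Tool frame: the origin (TCP) lies midway between the tips of the shut fingers; the grasp point (between the pads) lies 19 mm behind it; z points along the fingers, y is the line along which they close (so a half turn about z gives the same grasp; the last joint's range is limited). The gripper opens to 87 mm and grips with 3 to 60 N. Pads are 19 mm wide; open, the fingers measure 117 mm over their backs; the gripper's body (75 mm by 190 mm) begins 51 mm behind the grasp point.
Start: joints at [-1.164, 0.332, -0.065, 1.46, 0.022, 1.35, -0.088], TCP at [260.421, 568.184, 222.576] pointing down, gripper open.
Joint ranges: [-2.6, 2.6], [-0.5, 2.12], [-1.47, 1.34], [0.16, 2.42], [-1.27, 4.41], [0.06, 2.06], [-2.6, 2.6]. Speed limits (rad/s): [2.22, 2.22, 2.79, 2.79, 3.14, 3.14, 3.14].

## Interface

Orientations are given as a 3x3 rotation matrix whose columns are the frame's x, y, z axes.
In Python, from plant import readout, imaging, close_job gives the robot as it stands.
- The arm moves only by the shell command python3 -m crank 'ROWS' [OPENING] [FORCE]. ROWS is JSON, a list that holds one entry, the list of rows, each a list of 4 numbers: the shift along the tool's x, y, z in m, then the turn about the tool's z in rad. In form: [[[dx, dy, dz, roll], ...]]. A call has 1 to 20 rows; each row is the pose to reach, as a shift and turn from the pose commanded when the call began, along the tool's axes at that moment; what a row does not reach only later rows make up. A row lasts 1/8 s, in which the tool goes at most 62.5 mm and 10.7 degrees, less where a joint would pass 70% of its speed; a pose out of reach is approached as far as the arm can. A call with a gripper value outside its range is refused whole. OPENING is the opening, from 0 (shut) to 1 (fully open), set as the call begins (- or left out, the last holds). The fingers move at their own pace and stop on an object; FORCE is the grip in N (left out, the last holds). Time passes only in rows, so rows that repeat a pose let the fingers close. It gives the time, the measured TCP pose, the force, the opening and the grip force at its end, in the units of the state.
- readout.observe(): the state, without advancing time (a new reading comes with each control period).
- imaging.get_image(name): name is "scene" or "top" or "wrist"; returns the picture (384x512x3 uint8, red, green, blue); there is no depth.
- imaging.camera_model(name): a dict with "fx", "fy", "cx", "cy" (pixels), "R" (3x3) and "t" (3): a world point X has camera coordinates R X + t. Camera axes: x right, y down, z forward; pixel columns grow to the right and rows downward; lengths in mm; the calibration is good to about 2 mm. A picture is of the moment at which its call begins: read the wrist's pose just before it. camera_model takes no time and is no camera call; for the wrist camera it gives the pose at the moment of the call.
- close_job(): hands the job in; it is judged then, once.
The state is a dict: "clock": time; "joint_pos": joint angles; "joint_vel": joint speeds; "joint_torque": joint torques, N m; "ee_pos": TCP position; "tool_rot": TCP orientation; "contact_force": force on the tool from outside, world axes, zero at the start; "ft_torque": the same for the moment, N m; "width": opening from 0.0 (shut) to 1.0 (fully open); "finger_force": force on a finger pad.
Only numpy, scipy, OpenCV 4.12 (cv2) and the standard library are available. Lean on these libraries where they do the work, as an engineer would, in place of code of your own. Each camera call takes 0.05 s, during which the arm holds its last target. There are 200 camera calls.

## Working session

There is one attempt and no reset: what is moved stays moved. The work goes in short steps, Python scripts to look and compute and a shell command to move; the robot and the scene stay as the last step left them, time stands still between calls to the robot, and variables do not carry over. Pictures are saved under pics/ and viewed, at most 14 in all, crops included, and the job is handed in when it is done.

```bash
ls; mkdir -p pics; python3 - <<'E'
from plant import readout, imaging
import cv2, json
s=readout.observe(); print(s['clock'],s['ee_pos'],s['tool_rot'],s['width'],s['contact_force'])
for n in("scene","top"):
    im=imaging.get_image(n); cv2.imwrite(f'pics/{n}0.png',im[:,:,::-1])
    m=imaging.camera_model(n); print(n,m)
E
```

```text
pics
0.0 [260.27576554 567.80482624 221.74261651] [[-9.09044597e-01  4.16698506e-01 -5.25559871e-04]
 [ 4.16698832e-01  9.09043640e-01 -1.32044962e-03]
 [-7.24725274e-05 -1.41934778e-03 -9.99998990e-01]] 0.9998026381510253 [0.25487777 0.82251602 0.70331207]
scene {'fx': 371.8490382718239, 'fy': 371.8490382718239, 'cx': 262.19523672487594, 'cy': 193.55592831653684, 'R': array([[-0.9401897 ,  0.34061024, -0.00529045],
       [ 0.14752374,  0.39311445, -0.90757797],
       [-0.3070506 , -0.85407593, -0.41985026]]), 't': array([ 532.93366445,  -57.32154632, 1383.49412472])}
top {'fx': 371.91536514022187, 'fy': 371.91536514022187, 'cx': 254.85788215059534, 'cy': 192.37525625745985, 'R': array([[ 0.01431312, -0.99979584,  0.01426263],
       [-0.9976163 , -0.015242  , -0.06730079],
       [ 0.06750444, -0.01326535, -0.99763078]]), 't': array([ -14.1467363 ,  573.58897011, 1244.25242552])}
```

View pics/top0.png

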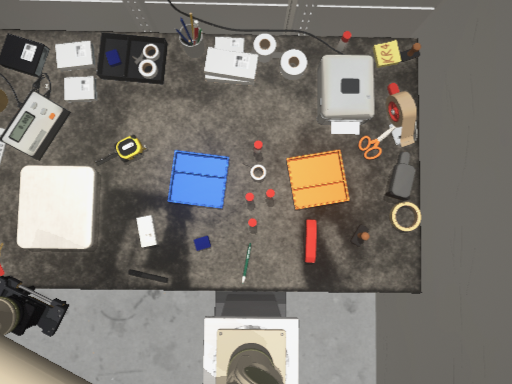

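View pics/scene0.png

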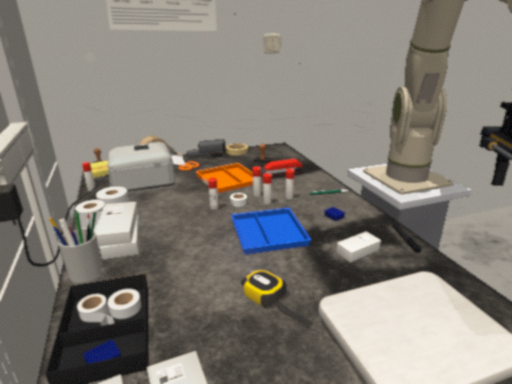

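The top view shows the blue tray at (199,180), the orange tray at (318,180), the carton at (147,231) and the clip box at (203,243). The stapler is at (311,241) and the stamp at (362,237). Glue-stick candidates are the red caps at (252,222), (250,197), (270,193), (258,145), (347,36) and the one at (0,271). The one nearest the base, around (250,350), should be (252,222). I'll zoom in to check.

```bash
cat > h.py <<'E'
import numpy as np, cv2
from plant import readout, imaging
def px2w(n,u,v,z,m=None):
    m=m or imaging.camera_model(n); R=np.array(m['R']);t=np.array(m['t'])
    d=R.T@np.array([(u-m['cx'])/m['fx'],(v-m['cy'])/m['fy'],1]); c=-R.T@t
    return (c+d*(z-c[2])/d[2]).round(1)
def w2px(n,X,m=None):
    m=m or imaging.camera_model(n); c=np.array(m['R'])@np.array(X,float)+m['t']
    return (m['fx']*c[0]/c[2]+m['cx'],m['fy']*c[1]/c[2]+m['cy'])
E
python3 - <<'E'
from h import *
im=cv2.imread('pics/top0.png')
a=cv2.resize(im[140:260,125:245],None,fx=5,fy=5,interpolation=cv2.INTER_CUBIC)
cv2.imwrite('pics/a.png',a)
b=cv2.resize(im[140:270,235:380],None,fx=4.6,fy=4.6,interpolation=cv2.INTER_CUBIC)
cv2.imwrite('pics/b.png',b); print(b.shape)
for p in[(252,222),(250,197),(270,193),(258,145),(347,36),(0,271)]:
    w=px2w('top',*p,98); print(p,w,np.hypot(w[0],w[1]))
E
```

```text
(598, 667, 3)
(252, 222) [474.2   3.1  98. ] 474.21013274707656
(250, 197) [553.4  10.6  98. ] 553.5015085796966
(270, 193) [567.2 -52.9  98. ] 569.6615223095203
(258, 145) [721.2 -12.5  98. ] 721.3083182661906
(347, 36) [1088.8 -300.5   98. ] 1129.5068348620118
(0, 271) [311.2 784.8  98. ] 844.249062777093
```

View pics/a.png

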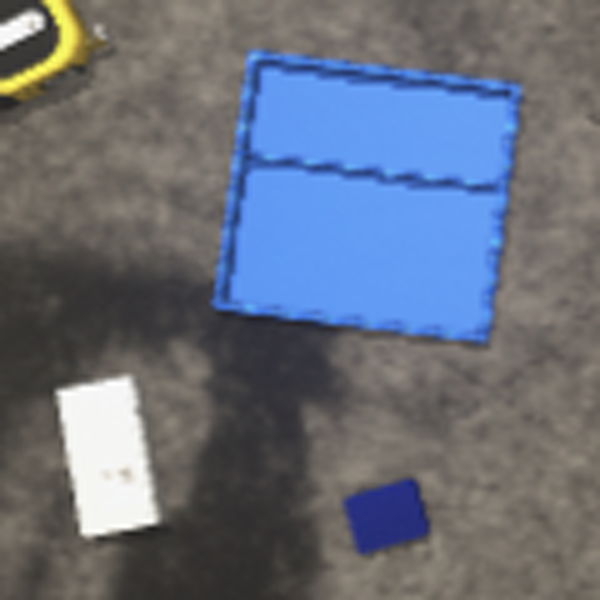

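View pics/b.png

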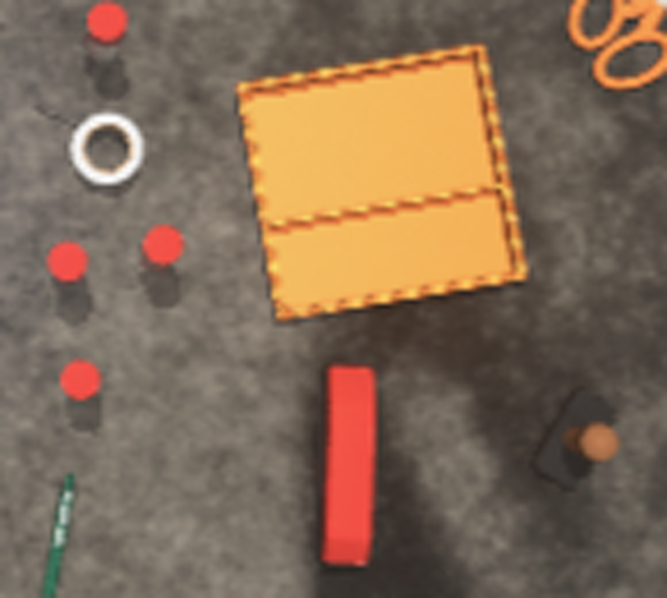

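The close crop confirms (252,222) as a standing stick with a red cap, nearest the base. The blue tray's wide bay faces the robot. The orange tray is turned, so its wide bay is on the far side. Now I'll compute poses from the crop pixels.

```bash
python3 - <<'E'
from h import *
def f(name,pts,z,o,s):
    P=np.array([px2w('top',o[0]+(u+.5)/s-.5,o[1]+(v+.5)/s-.5,z)[:2] for u,v in pts])
    if len(P)>1:
        L=[np.hypot(*(P[(i+1)%4]-P[i])).round(1) for i in range(4)]
        A=[np.degrees(np.arctan2(*(P[(i+1)%4]-P[i])[::-1])).round(1) for i in range(4)]
        print(name,P.mean(0).round(1),'len',L,'ang',A,'r',np.hypot(*P.mean(0)).round())
    else: print(name,P)
A=((125,140),5);B=((235,140),4.6)
f('blue',[(252,52),(522,88),(488,342),(215,308)],20,*A)
f('carton',[(58,392),(133,377),(159,523),(83,537)],30,*A)
f('clip',[(344,497),(414,478),(430,528),(361,553)],18,*A)
f('orange',[(238,85),(484,46),(526,280),(277,320)],20,*B)
f('stapler',[(330,367),(376,368),(369,566),(324,563)],54,*B)
f('foot',[(583,388),(617,408),(570,490),(535,465)],12,*B)
f('knob',[(599,441)],70,*B)
f('glue',[(80,380)],98,*B)
f('roll',[(107,149)],25,*B)
print(imaging.camera_model('wrist'))
E
```

```text
blue [616.3 186.6] len [np.float64(185.8), np.float64(174.8), np.float64(185.8), np.float64(176.2)] ang [np.float64(-96.7), np.float64(173.5), np.float64(83.7), np.float64(-6.5)] r 644.0
carton [438.4 354.5] len [np.float64(50.7), np.float64(98.7), np.float64(51.0), np.float64(97.9)] ang [np.float64(-77.8), np.float64(-168.1), np.float64(101.2), np.float64(11.8)] r 564.0
clip [402.5 169.5] len [np.float64(48.7), np.float64(35.2), np.float64(49.1), np.float64(39.2)] ang [np.float64(-74.0), np.float64(-160.9), np.float64(110.7), np.float64(18.4)] r 437.0
orange [ 622.  -218.8] len [np.float64(186.4), np.float64(177.0), np.float64(187.1), np.float64(176.8)] ang [np.float64(-80.0), np.float64(-169.9), np.float64(99.9), np.float64(9.9)] r 659.0
stapler [ 414.8 -190.6] len [np.float64(33.1), np.float64(140.5), np.float64(32.1), np.float64(139.0)] ang [np.float64(-90.5), np.float64(178.1), np.float64(87.0), np.float64(-1.5)] r 456.0
foot [ 435.1 -365.5] len [np.float64(29.0), np.float64(70.3), np.float64(31.5), np.float64(67.6)] ang [np.float64(-119.7), np.float64(149.9), np.float64(55.2), np.float64(-32.2)] r 568.0
knob [[ 435.4 -364.4]]
glue [[473.5   3.1]]
roll [[642.9 -14.8]]
{'fx': 267.2115569490022, 'fy': 267.2115569490022, 'cx': 249.63708839690776, 'cy': 194.1942052666717, 'R': array([[ 0.41541452,  0.90963001, -0.00200428],
       [ 0.87690694, -0.39988274,  0.26669835],
       [ 0.24179534, -0.11254793, -0.96377797]]), 't': array([-624.13859867,  -32.96065648,  390.84955166])}
```

```bash
cat >> h.py <<'E'
def go(x,y,z,yaw):
    "shift in tool axes (m) and roll to bring TCP to x,y,z with tool y at yaw deg (world)"
    s=readout.observe(); R=np.array(s['tool_rot']); d=R.T@(np.array([x,y,z])-s['ee_pos'])
    cur=np.degrees(np.arctan2(R[1,1],R[0,1])); dy=(yaw-cur+180)%360-180
    print('shift',(d/1000).round(4),'roll',np.radians(-dy).round(3),'| cur yaw',cur.round(1),np.round(s['ee_pos'],1),'t',round(s['clock'],2),'w',round(s['width'],3))
E
python3 -c "
from h import *
go(438.4,354.5,120,101.5)"
```

```text
shift [-0.2508 -0.1196  0.102 ] roll -0.63 | cur yaw 65.4 [260.3 567.9 221.9] t 0.1 w 1.004
```

```bash
python3 -m crank '[[[-0.03,-0.015,0,-0.08],[-0.08,-0.04,0.02,-0.2],[-0.13,-0.065,0.04,-0.33],[-0.18,-0.09,0.06,-0.45],[-0.22,-0.105,0.08,-0.55],[-0.25,-0.12,0.09,-0.63],[-0.251,-0.12,0.092,-0.63],[-0.251,-0.12,0.092,-0.63]]]' 0.85; python3 - <<'E'
from h import *
go(438.4,354.5,9,101.5)
m=imaging.camera_model('wrist'); im=imaging.get_image('wrist')
print(-np.array(m['R']).T@m['t'])
for u in(50,-50):
  for v in(25,-25):
    a=np.radians(11.5);X=(438.4+u*np.cos(a)-v*np.sin(a),354.5+u*np.sin(a)+v*np.cos(a),30);p=w2px('wrist',X,m);print(p)
    cv2.circle(im,(int(p[0]),int(p[1])),2,(0,255,0),-1)
cv2.imwrite('pics/w1.png',im[:,:,::-1])
E
```

```text
clock: 1.1
ee_pos: [438.0, 355.0, 130.4]
tool_rot: [[-0.98, -0.199, -0.001], [-0.199, 0.98, 0.0], [0.001, 0.0, -1.0]]
contact_force: [-1.5, 1.3, 0.2]
width: 0.846
finger_force: 0.0
shift [-0.0003 -0.0006  0.1214] roll -0.001 | cur yaw 101.5 [438.  355.  130.4] t 1.1 w 0.846
[366.30332371 340.66684649 292.80322365]
(np.float64(272.28528759059884), np.float64(240.13312543601225))
(np.float64(225.59304560248478), np.float64(240.10204941794382))
(np.float64(274.6531532289382), np.float64(145.5879414824859))
(np.float64(223.18360595043205), np.float64(145.56004811811758))
```

View pics/w1.png

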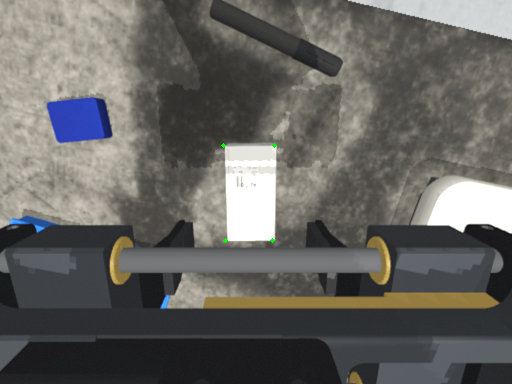

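The wrist view shows the carton at (250,193), with my predicted corners on its own corners to about 1 px. I'll descend and grasp.

```bash
python3 -m crank '[[[0,0,0.03,0],[0,0,0.06,0],[0,0,0.09,0],[0,0,0.11,0],[0,0,0.121,0],[0,0,0.121,0]]]' 0.85; python3 -m crank '[[[0,0,0,0],[0,0,0,0],[0,0,0,0],[0,0,0,0],[0,0,0,0],[0,0,0,0]]]' 0.3 20; python3 -m crank '[[[0,0,-0.02,0],[0,0,-0.05,0],[0,0,-0.08,0],[0,0,-0.1,0],[0,0,-0.1,0]]]'; python3 -c "
from h import *
go(583,190.4,110,-6.5)"
```

```text
clock: 1.9
ee_pos: [438.0, 355.0, 9.4]
tool_rot: [[-0.98, -0.2, -0.001], [-0.2, 0.98, -0.0], [0.001, -0.0, -1.0]]
contact_force: [-0.3, 0.3, 1.4]
width: 0.849
finger_force: 0.0
clock: 2.65
ee_pos: [438.9, 354.9, 10.1]
tool_rot: [[-0.98, -0.199, 0.001], [-0.199, 0.98, 0.001], [-0.001, 0.001, -1.0]]
contact_force: [-0.6, -1.3, 5.6]
width: 0.575
finger_force: 20.0
clock: 3.28
ee_pos: [439.2, 354.9, 110.5]
tool_rot: [[-0.98, -0.199, 0.002], [-0.199, 0.98, 0.002], [-0.002, 0.001, -1.0]]
contact_force: [-0.3, 0.0, -2.1]
width: 0.57
finger_force: 20.0
shift [-0.1083 -0.1898  0.0005] roll 1.884 | cur yaw 101.5 [439.2 354.9 110.5] t 3.27 w 0.57
```

```bash
python3 -m crank '[[[-0.005,-0.01,0,0.1],[-0.015,-0.03,0,0.26],[-0.025,-0.045,0,0.42],[-0.035,-0.065,0,0.58],[-0.045,-0.08,0,0.74],[-0.055,-0.1,0,0.9],[-0.065,-0.115,0,1.06],[-0.075,-0.135,0,1.22],[-0.085,-0.15,0,1.38],[-0.095,-0.165,0,1.54],[-0.1,-0.18,0,1.7],[-0.108,-0.187,0,1.82],[-0.1083,-0.1898,0,1.884],[-0.1083,-0.1898,0,1.884],[-0.1083,-0.1898,0,1.884]]]'; python3 - <<'E'
from h import *
go(583,190.4,12.5,-6.5)
s=imaging.get_image('top'); c=cv2.resize(s[130:260,140:260,::-1],None,fx=4.6,fy=4.6,interpolation=cv2.INTER_CUBIC)
w=imaging.get_image('wrist'); m=imaging.camera_model('wrist')
# expected carton corners (bottom), divider / tray corners
a=np.radians(-6.5)
def T(u,v): return 616.3+u*np.cos(a)-v*np.sin(a),186.6+u*np.sin(a)+v*np.cos(a)
for u,v,z in[(-86.5,91,20),(-86.5,-91,20),(86.5,91,20),(86.5,-91,20),(18,88,20),(18,-88,20)]:
    p=w2px('wrist',(*T(u,v),z),m); print(np.round(p)); cv2.circle(w,(int(p[0]),int(p[1])),2,(0,255,0),-1)
cv2.imwrite('pics/w2.png',w[:,:,::-1])
E
```

```text
clock: 5.15
ee_pos: [582.0, 190.1, 108.7]
tool_rot: [[0.111, 0.994, -0.001], [0.994, -0.111, -0.0], [-0.001, -0.001, -1.0]]
contact_force: [-0.9, -1.0, -1.9]
width: 0.575
finger_force: 20.0
shift [0.0004 0.0011 0.0962] roll 0.002 | cur yaw -6.4 [582.  190.1 108.7] t 5.15 w 0.575
[192.  99.]
[201. 279.]
[386.  99.]
[363. 279.]
[309. 102.]
[299. 276.]
```

View pics/w2.png

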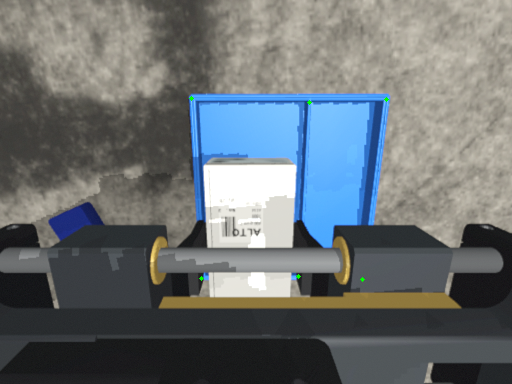

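```bash
python3 -m crank '[[[0,0.001,0.03,0],[0,0.001,0.06,0],[0,0.001,0.08,0],[0,0.001,0.09,0],[0,0.001,0.0945,0],[0,0.001,0.0945,0]]]'; python3 -m crank '[[[0,0,0,0],[0,0,0,0],[0,0,0,0],[0,0,0,0]]]' 0.68 ;  python3 -m crank '[[[0,0,-0.02,0],[0,0,-0.05,0],[0,0,-0.09,0],[0,0,-0.11,0],[0,0,-0.11,0]]]'; python3 - <<'E'
from h import *
go(402.5,169.5,80,18.4)
E
```

```text
clock: 6.0
ee_pos: [583.9, 190.1, 15.5]
tool_rot: [[0.113, 0.994, 0.001], [0.994, -0.113, 0.0], [0.0, 0.001, -1.0]]
contact_force: [-0.4, 0.4, -1.1]
width: 0.573
finger_force: 20.0
clock: 6.5
ee_pos: [583.6, 190.0, 15.2]
tool_rot: [[0.113, 0.994, 0.0], [0.994, -0.113, 0.0], [0.0, 0.0, -1.0]]
contact_force: [0.0, 0.5, -0.2]
width: 0.68
finger_force: 0.0
clock: 7.12
ee_pos: [584.4, 190.2, 126.9]
tool_rot: [[0.113, 0.994, 0.003], [0.994, -0.113, 0.002], [0.002, 0.003, -1.0]]
contact_force: [0.3, 0.1, -1.7]
width: 0.679
finger_force: 0.0
shift [-0.0412 -0.1785  0.0463] roll -0.434 | cur yaw -6.5 [584.4 190.2 126.9] t 7.12 w 0.679
```

```bash
python3 -m crank '[[[-0.007,-0.03,0,-0.07],[-0.014,-0.06,0,-0.15],[-0.021,-0.09,0,-0.22],[-0.028,-0.12,0,-0.29],[-0.035,-0.15,0.01,-0.36],[-0.04,-0.175,0.02,-0.434],[-0.041,-0.1785,0.02,-0.434],[-0.041,-0.1785,0.02,-0.434]]]' 0.75; python3 - <<'E'
from h import *
m=imaging.camera_model('wrist'); im=imaging.get_image('wrist')
a=np.radians(18.5)
for u in(20,-20):
  for v in(25,-25):
    X=(402.5+u*np.cos(a)-v*np.sin(a),169.5+u*np.sin(a)+v*np.cos(a),18);p=w2px('wrist',X,m);print(np.round(p,1))
    cv2.circle(im,(int(p[0]),int(p[1])),1,(0,255,0),-1)
cv2.imwrite('pics/w3.png',im[:,:,::-1])
go(402.5,169.5,5,18.5)
E
```

```text
clock: 8.12
ee_pos: [401.8, 169.3, 105.0]
tool_rot: [[-0.314, 0.949, 0.0], [0.949, 0.314, -0.0], [-0.0, -0.0, -1.0]]
contact_force: [-0.2, 0.4, 0.3]
width: 0.748
finger_force: 0.0
[271.9 172.9]
[270.8 222.3]
[229.6 173. ]
[230.7 222.3]
shift [-0.      0.0002  0.1002] roll -0.003 | cur yaw 18.3 [402.2 169.4 105.2] t 8.18 w 0.752
```

View pics/w3.png

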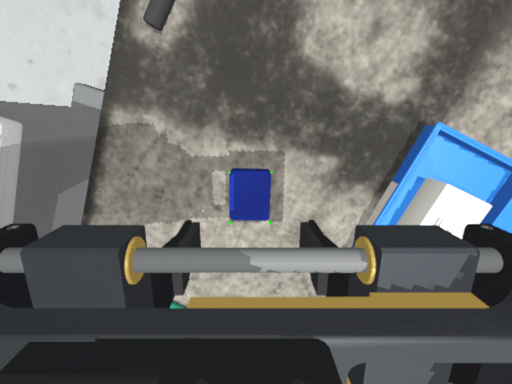

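The clip box is at (250,195) and its top face matches the predicted corners. The carton is lying in the tray at upper right.

```bash
python3 -m crank '[[[0,0,0.03,0],[0,0,0.06,0],[0,0,0.085,0],[0,0,0.0995,0],[0,0,0.0995,0]]]' ; python3 -m crank '[[[0,0,0,0],[0,0,0,0],[0,0,0,0],[0,0,0,0],[0,0,0,0],[0,0,0,0]]]' 0.3 12; python3 -m crank '[[[0,0,-0.02,0],[0,0,-0.05,0],[0,0,-0.09,0],[0,0,-0.11,0],[0,0,-0.11,0]]]'; python3 - <<'E'
from h import *
go(583.4,190.1,115,-6.5)
E
```

```text
clock: 8.8
ee_pos: [401.5, 169.0, 5.0]
tool_rot: [[-0.315, 0.949, -0.001], [0.949, 0.315, -0.001], [-0.001, -0.001, -1.0]]
contact_force: [-0.2, -0.3, -0.2]
width: 0.75
finger_force: 0.0
clock: 9.55
ee_pos: [401.7, 169.5, 6.0]
tool_rot: [[-0.316, 0.949, 0.0], [0.949, 0.316, 0.001], [0.0, 0.001, -1.0]]
contact_force: [-1.7, -0.2, 6.7]
width: 0.457
finger_force: 11.9
clock: 10.18
ee_pos: [402.2, 169.8, 116.7]
tool_rot: [[-0.316, 0.949, 0.002], [0.949, 0.316, 0.002], [0.001, 0.003, -1.0]]
contact_force: [-1.2, -0.2, -0.4]
width: 0.461
finger_force: 11.9
shift [-0.0379  0.1783  0.0021] roll 0.434 | cur yaw 18.4 [402.2 169.8 116.7] t 10.18 w 0.461
```

```bash
python3 -m crank '[[[-0.006,0.03,0,0.07],[-0.013,0.06,0,0.15],[-0.02,0.09,0,0.22],[-0.026,0.12,0,0.29],[-0.032,0.15,0,0.36],[-0.037,0.172,0,0.41],[-0.0379,0.1783,0,0.434],[-0.0379,0.1783,0,0.434],[-0.0379,0.1783,0,0.434]]]'; python3 - <<'E'
from h import *
go(583.4,190.1,39,-6.5)
m=imaging.camera_model('wrist'); im=imaging.get_image('wrist')
a=np.radians(83.5)
for u in(50,-50):
  for v in(25,-25):
    X=(583.4+u*np.cos(a)-v*np.sin(a),190.1+u*np.sin(a)+v*np.cos(a),33);p=w2px('wrist',X,m);print(np.round(p,1))
    cv2.circle(im,(int(p[0]),int(p[1])),1,(0,255,0),-1)
cv2.imwrite('pics/w4.png',cv2.resize(im[80:300,150:420,::-1],None,fx=2.5,fy=2.5))
E
```

```text
clock: 11.3
ee_pos: [581.8, 189.6, 115.2]
tool_rot: [[0.112, 0.994, -0.001], [0.994, -0.112, 0.0], [-0.0, -0.001, -1.0]]
contact_force: [-0.6, 0.2, -0.6]
width: 0.458
finger_force: 11.9
shift [0.0007 0.0016 0.0762] roll 0.001 | cur yaw -6.4 [581.8 189.6 115.2] t 11.3 w 0.458
[224.4 145.6]
[279.7 145.7]
[226.6 246.3]
[276.4 246.5]
```

View pics/w4.png

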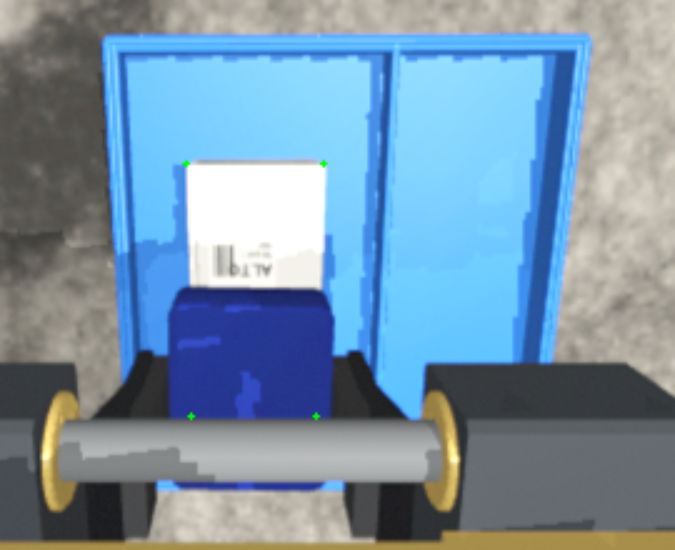

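The carton's far end at crop (187..325,163) matches the prediction, so I'll lower the clip box onto it.

```bash
python3 -m crank '[[[0,0.0012,0.03,0],[0.0005,0.0012,0.055,0],[0.0005,0.0012,0.068,0],[0.0005,0.0012,0.0755,0],[0.0005,0.0012,0.0755,0],[0.0005,0.0012,0.0755,0]]]'; python3 -m crank '[[[0,0,0,0],[0,0,0,0],[0,0,0,0],[0,0,0,0]]]' 0.62 ;  python3 -m crank '[[[0,0,-0.01,0],[0,0,-0.04,0],[0,0,-0.08,0],[0,0,-0.1,0],[0,0,-0.1,0]]]'; python3 - <<'E'
from h import *
go(473.5,3.1,140,80)
E
```

```text
clock: 12.1
ee_pos: [584.4, 190.1, 40.9]
tool_rot: [[0.113, 0.994, 0.001], [0.994, -0.113, 0.001], [0.001, 0.001, -1.0]]
contact_force: [0.2, -0.1, -0.7]
width: 0.457
finger_force: 11.9
clock: 12.6
ee_pos: [583.9, 190.0, 40.1]
tool_rot: [[0.113, 0.994, -0.0], [0.994, -0.113, 0.0], [0.0, -0.0, -1.0]]
contact_force: [-0.2, 0.1, 0.0]
width: 0.616
finger_force: 0.0
clock: 13.22
ee_pos: [585.0, 190.3, 142.3]
tool_rot: [[0.113, 0.994, 0.003], [0.994, -0.113, 0.002], [0.002, 0.003, -1.0]]
contact_force: [0.1, -0.4, -0.9]
width: 0.621
finger_force: 0.0
shift [-0.1986 -0.0896  0.0016] roll -1.509 | cur yaw -6.5 [585.  190.3 142.3] t 13.22 w 0.621
```

```bash
python3 -m crank '[[[-0.015,-0.007,0,-0.12],[-0.035,-0.016,0,-0.28],[-0.055,-0.025,0,-0.44],[-0.075,-0.034,0,-0.6],[-0.095,-0.043,0,-0.76],[-0.115,-0.052,0,-0.92],[-0.135,-0.061,0,-1.08],[-0.155,-0.07,0,-1.24],[-0.175,-0.08,0,-1.4],[-0.19,-0.087,0,-1.52],[-0.1986,-0.0896,0,-1.57],[-0.1986,-0.0896,0,-1.57]]]' 0.6; python3 - <<'E'
from h import *
go(473.5,3.1,37,83.5)
m=imaging.camera_model('wrist'); im=imaging.get_image('wrist')
for t in np.linspace(0,6.28,12):
    p=w2px('wrist',(473.5+13.5*np.cos(t),3.1+13.5*np.sin(t),98),m)
    cv2.circle(im,(int(p[0]),int(p[1])),1,(0,255,0),-1)
p=w2px('wrist',(473.5,3.1,98),m);print(p)
cv2.imwrite('pics/w5.png',im[:,:,::-1])
E
```

```text
clock: 14.72
ee_pos: [471.8, 2.2, 139.4]
tool_rot: [[-0.993, 0.115, -0.001], [0.115, 0.993, -0.0], [0.001, -0.0, -1.0]]
contact_force: [-0.0, -0.7, -0.7]
width: 0.601
finger_force: 0.0
shift [-0.0016  0.0011  0.1024] roll -0.002 | cur yaw 83.4 [471.8   2.2 139.4] t 14.72 w 0.601
(np.float64(250.89200433428658), np.float64(216.30776937545883))
```

View pics/w5.png

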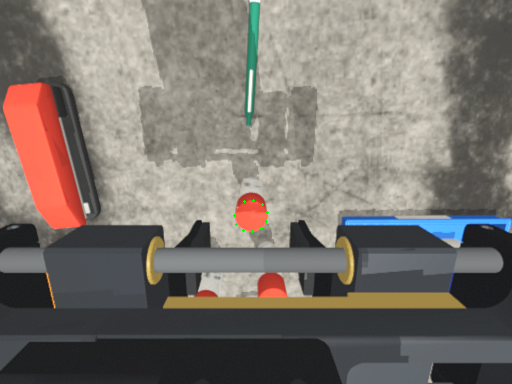

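The cap at (251,214) sits on the prediction, with the two neighbours at (271,287) and (207,296). I'll descend.

```bash
python3 -m crank '[[[-0.0016,0.001,0.02,0],[-0.0016,0.001,0.045,0],[-0.0016,0.001,0.07,0],[-0.0016,0.001,0.09,0],[-0.0016,0.001,0.1015,0],[-0.0016,0.001,0.1015,0]]]' ; python3 -m crank '[[[0,0,0,0],[0,0,0,0],[0,0,0,0],[0,0,0,0],[0,0,0,0],[0,0,0,0]]]' 0.1 12; python3 -m crank '[[[0,0,-0.02,0],[0,0,-0.05,0],[0,0,-0.08,0],[0,0,-0.11,0],[0,0,-0.11,0]]]'; python3 - <<'E'
from h import *
go(667.5,180.8,148,83.5)
E
```

```text
clock: 15.52
ee_pos: [473.8, 3.7, 37.9]
tool_rot: [[-0.994, 0.114, -0.001], [0.114, 0.994, -0.0], [0.001, -0.0, -1.0]]
contact_force: [-0.2, 0.1, 0.5]
width: 0.598
finger_force: 0.0
clock: 16.27
ee_pos: [474.5, 3.5, 38.8]
tool_rot: [[-0.994, 0.114, 0.001], [0.114, 0.994, 0.0], [-0.001, 0.0, -1.0]]
contact_force: [0.2, -0.5, 4.6]
width: 0.31
finger_force: 12.0
clock: 16.9
ee_pos: [475.3, 3.8, 150.3]
tool_rot: [[-0.994, 0.114, 0.003], [0.114, 0.994, 0.001], [-0.003, 0.001, -1.0]]
contact_force: [-0.4, 0.6, -0.2]
width: 0.302
finger_force: 12.0
shift [-0.1709  0.1977  0.0031] roll -0.0 | cur yaw 83.5 [475.3   3.8 150.3] t 16.9 w 0.302
```

```bash
python3 -m crank '[[[0,0.015,0,0],[-0.01,0.04,0,0],[-0.025,0.07,0,0],[-0.045,0.1,0,0],[-0.07,0.13,0,0],[-0.1,0.155,0,0],[-0.13,0.178,0,0],[-0.155,0.192,0,0],[-0.168,0.197,0,0],[-0.171,0.1977,0.002,0],[-0.171,0.1977,0.002,0]]]' ; python3 -c "
from h import *
go(667.5,180.8,42,83.5)"
```

```text
clock: 18.27
ee_pos: [665.9, 181.4, 145.2]
tool_rot: [[-0.994, 0.113, -0.002], [0.113, 0.994, -0.0], [0.002, -0.0, -1.0]]
contact_force: [0.5, -1.2, -0.9]
width: 0.302
finger_force: 12.0
shift [-0.0019 -0.0004  0.1032] roll 0.0 | cur yaw 83.5 [665.9 181.4 145.2] t 18.27 w 0.302
```

```bash
python3 -m crank '[[[-0.0019,0,0.03,0],[-0.0019,0,0.06,0],[-0.0019,0,0.085,0],[-0.0019,0,0.097,0],[-0.0019,0,0.102,0],[-0.0019,0,0.103,0],[-0.0019,0,0.103,0],[-0.0019,0,0.103,0]]]'; python3 -c "
from h import *
go(667.5,180.8,42,83.5)"
```

```text
clock: 19.27
ee_pos: [668.8, 180.5, 44.3]
tool_rot: [[-0.994, 0.114, 0.001], [0.114, 0.994, 0.0], [-0.001, 0.001, -1.0]]
contact_force: [0.2, 0.1, 0.7]
width: 0.301
finger_force: 12.0
shift [0.0013 0.0002 0.0023] roll -0.0 | cur yaw 83.5 [668.8 180.5  44.3] t 19.27 w 0.301
```

```bash
python3 -m crank '[[[0,0,0.001,0],[0,0,0.002,0],[0,0,0.003,0],[0,0,0.003,0]]]'; python3 -m crank '[[[0,0,0,0],[0,0,0,0],[0,0,0,0],[0,0,0,0]]]' 0.45;  python3 -m crank '[[[0,0,-0.02,0],[0,0,-0.05,0],[0,0,-0.08,0],[0,0,-0.11,0],[0,0,-0.11,0]]]'; python3 -c "
from h import *
go(414.8,-190.6,140,88)"
```

```text
clock: 19.77
ee_pos: [669.4, 180.4, 41.9]
tool_rot: [[-0.994, 0.114, 0.002], [0.114, 0.994, 0.001], [-0.002, 0.001, -1.0]]
contact_force: [-1.0, -0.2, 7.8]
width: 0.306
finger_force: 12.0
clock: 20.27
ee_pos: [668.3, 180.4, 40.3]
tool_rot: [[-0.994, 0.114, -0.0], [0.114, 0.994, -0.0], [0.0, -0.0, -1.0]]
contact_force: [0.1, -0.2, 0.4]
width: 0.442
finger_force: 0.0
clock: 20.9
ee_pos: [670.2, 180.7, 155.2]
tool_rot: [[-0.993, 0.114, 0.006], [0.114, 0.994, 0.002], [-0.006, 0.003, -1.0]]
contact_force: [0.2, 0.8, -0.2]
width: 0.449
finger_force: 0.0
shift [ 0.2116 -0.3979  0.0129] roll -0.079 | cur yaw 83.5 [670.2 180.7 155.2] t 20.9 w 0.449
```

```bash
python3 -m crank '[[[0.01,-0.02,0,0],[0.03,-0.055,0,0],[0.055,-0.1,0,0],[0.08,-0.15,0,0],[0.105,-0.2,0,-0.02],[0.13,-0.25,0,-0.04],[0.155,-0.3,0,-0.06],[0.18,-0.345,0,-0.08],[0.2,-0.38,0,-0.08],[0.2116,-0.398,0,-0.08],[0.2116,-0.398,0,-0.08],[0.2116,-0.398,0,-0.08]]]' 0.7; python3 - <<'E'
from h import *
go(414.8,-190.6,22,88)
m=imaging.camera_model('wrist'); im=imaging.get_image('wrist'); np.savez('pics/w6.npz',R=m['R'],t=m['t'])
cv2.imwrite('pics/w6.png',im[:,:,::-1])
s=imaging.get_image('top'); cv2.imwrite('pics/t6.png',s[:,:,::-1])
c=cv2.resize(s[140:260,125:245,::-1],None,fx=3,fy=3,interpolation=cv2.INTER_CUBIC)
cv2.imwrite('pics/c6.png',np.hstack([c,cv2.resize(im[:,60:430,::-1],(347,360))]))
for X in[(414.8,-190.6,54),(484,-193,54),(345,-188,54),(414.8,-174.6,54),(414.8,-206.6,54)]: print(np.round(w2px('wrist',X,m),1))
E
```

```text
clock: 22.4
ee_pos: [413.9, -189.7, 150.6]
tool_rot: [[-0.999, 0.032, 0.0], [0.032, 0.999, 0.0], [-0.0, 0.0, -1.0]]
contact_force: [0.5, 0.0, 0.4]
width: 0.7
finger_force: 0.0
shift [-0.0009 -0.0009  0.1286] roll 0.003 | cur yaw 88.2 [ 413.9 -189.7  150.6] t 22.4 w 0.7
[248.8 196.7]
[248.5 258.5]
[249.2 125.2]
[264.6 196.3]
[232.9 197.2]
```

View pics/w6.png

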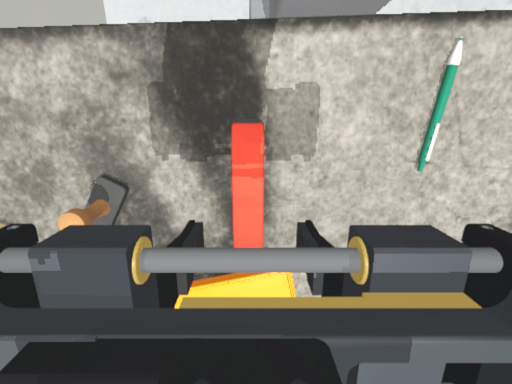

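View pics/c6.png

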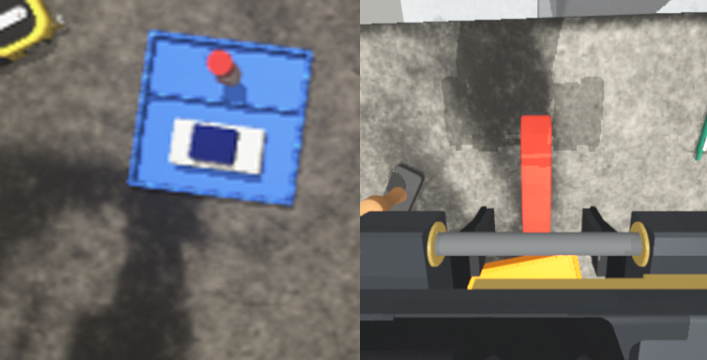

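The kits' blue part looks right: the carton is centred with the clip box on top, and the glue stick is upright at crop (219,62). The stapler edges at columns 232..264 match the prediction. I'll check its end positions numerically.

```bash
python3 - <<'E'
from h import *
t=cv2.imread('pics/top0.png'); 
for v in list(range(214,224))+list(range(257,267)):
    print(v, [tuple(int(q) for q in t[v,u]) for u in (309,311,313)], px2w('top',311,v,54)[0], px2w('top',311,v,15)[0])
z=np.load('pics/w6.npz'); m=dict(imaging.camera_model('wrist')); 
w=cv2.imread('pics/w6.png')
for v in range(116,134): print(v,tuple(int(q) for q in w[v,248]),px2w('',248,v,54,m)[0],px2w('',248,v,5,m)[0])
E
```

```text
214 [(56, 65, 77), (59, 68, 80), (62, 70, 82)] 502.7 503.2
215 [(58, 67, 79), (63, 73, 84), (54, 62, 75)] 499.4 499.8
216 [(57, 65, 77), (59, 68, 79), (51, 59, 72)] 496.2 496.4
217 [(50, 58, 70), (57, 66, 77), (53, 61, 74)] 492.9 493.0
218 [(46, 54, 73), (55, 63, 78), (54, 62, 77)] 489.6 489.6
219 [(50, 58, 133), (46, 54, 120), (49, 58, 118)] 486.3 486.2
220 [(64, 75, 233), (61, 73, 230), (66, 79, 229)] 483.0 482.8
221 [(65, 76, 236), (63, 76, 235), (63, 76, 234)] 479.7 479.4
222 [(65, 77, 237), (65, 76, 237), (64, 76, 236)] 476.4 476.0
223 [(64, 77, 238), (66, 78, 238), (65, 76, 236)] 473.1 472.7
257 [(62, 71, 229), (63, 73, 231), (63, 73, 233)] 362.2 358.2
258 [(60, 68, 222), (59, 67, 222), (60, 70, 223)] 359.0 354.9
259 [(59, 67, 220), (59, 67, 220), (60, 69, 221)] 355.7 351.5
260 [(59, 67, 216), (58, 66, 217), (58, 67, 218)] 352.5 348.2
261 [(57, 65, 207), (57, 65, 208), (60, 69, 212)] 349.2 344.8
262 [(48, 55, 139), (50, 56, 143), (79, 88, 201)] 346.0 341.5
263 [(39, 42, 49), (36, 40, 46), (41, 45, 52)] 342.8 338.1
264 [(40, 42, 49), (38, 42, 48), (43, 47, 53)] 339.5 334.8
265 [(47, 52, 58), (47, 50, 57), (44, 48, 54)] 336.3 331.5
266 [(47, 51, 57), (47, 50, 57), (45, 48, 55)] 333.1 328.1
116 (65, 69, 71) 336.6 335.8
117 (63, 66, 68) 337.5 336.9
118 (65, 67, 67) 338.4 337.9
119 (75, 75, 75) 339.2 339.0
120 (77, 77, 75) 340.1 340.1
121 (77, 76, 76) 341.0 341.1
122 (73, 74, 116) 341.9 342.2
123 (62, 73, 193) 342.9 343.3
124 (63, 82, 237) 343.8 344.4
125 (64, 85, 244) 344.7 345.4
126 (65, 85, 247) 345.6 346.5
127 (67, 86, 247) 346.5 347.6
128 (67, 87, 247) 347.4 348.7
129 (68, 86, 247) 348.3 349.8
130 (69, 86, 247) 349.2 350.9
131 (69, 85, 247) 350.1 352.0
132 (70, 86, 247) 351.1 353.0
133 (71, 86, 248) 352.0 354.1
```

```bash
python3 -m crank '[[[-0.002,-0.0005,0.03,0],[-0.002,-0.0005,0.06,0],[-0.002,-0.0005,0.09,0],[-0.002,-0.0005,0.115,0],[-0.002,-0.0005,0.129,0],[-0.002,-0.0005,0.129,0]]]' ; python3 -m crank '[[[0,0,0,0],[0,0,0,0],[0,0,0,0],[0,0,0,0],[0,0,0,0],[0,0,0,0],[0,0,0,0]]]' 0.15 35; python3 -m crank '[[[0,0,-0.02,0],[0,0,-0.05,0],[0,0,-0.08,0],[0,0,-0.1,0],[0,0,-0.1,0]]]'; python3 - <<'E'
from h import *
go(655,-213,122,10)
E
```

```text
clock: 23.25
ee_pos: [414.7, -191.2, 21.0]
tool_rot: [[-0.999, 0.033, -0.002], [0.033, 0.999, 0.0], [0.002, 0.0, -1.0]]
contact_force: [1.2, 0.2, 0.6]
width: 0.698
finger_force: 0.0
clock: 24.12
ee_pos: [415.2, -191.8, 21.8]
tool_rot: [[-0.999, 0.034, 0.001], [0.034, 0.999, 0.0], [-0.001, 0.0, -1.0]]
contact_force: [-1.1, -0.6, 6.0]
width: 0.363
finger_force: 35.0
clock: 24.75
ee_pos: [415.5, -191.6, 122.1]
tool_rot: [[-0.999, 0.034, 0.002], [0.034, 0.999, 0.0], [-0.002, 0.0, -1.0]]
contact_force: [0.1, 0.0, -3.2]
width: 0.365
finger_force: 35.0
shift [-0.2401 -0.0133  0.0006] roll 1.363 | cur yaw 88.1 [ 415.5 -191.6  122.1] t 24.75 w 0.365
```

```bash
python3 -m crank '[[[-0.01,-0.001,0,0.06],[-0.03,-0.002,0,0.16],[-0.055,-0.003,0,0.28],[-0.08,-0.005,0,0.4],[-0.105,-0.006,0,0.52],[-0.13,-0.007,0,0.66],[-0.155,-0.008,0,0.8],[-0.18,-0.01,0,0.95],[-0.205,-0.012,0,1.1],[-0.225,-0.013,0,1.25],[-0.237,-0.013,0,1.34],[-0.24,-0.0133,0,1.363],[-0.24,-0.0133,0,1.363],[-0.24,-0.0133,0,1.363]]]'; python3 - <<'E'
from h import *
go(655,-213,24,10)
m=imaging.camera_model('wrist'); w=imaging.get_image('wrist')
a=np.radians(190)
def T(u,v): return 622+u*np.cos(a)-v*np.sin(a),-218.8+u*np.sin(a)+v*np.cos(a)
for u,v,z in[(-86.5,91,20),(-86.5,-91,20),(86.5,91,20),(86.5,-91,20),(18,88,20),(18,-88,20),(-33.5,75,3),(-33.5,-75,3)]:
    p=w2px('wrist',(*T(u,v),z),m); print(np.round(p)); cv2.circle(w,(int(p[0]),int(p[1])),2,(0,255,0),-1)
cv2.imwrite('pics/w7.png',w[:,:,::-1])
E
```

```text
clock: 26.5
ee_pos: [653.8, -213.2, 121.2]
tool_rot: [[-0.174, 0.985, -0.001], [0.985, 0.174, 0.0], [0.0, -0.0, -1.0]]
contact_force: [-0.5, 0.3, -3.1]
width: 0.365
finger_force: 35.0
shift [-0.0001  0.0013  0.0972] roll 0.0 | cur yaw 10.0 [ 653.8 -213.2  121.2] t 26.5 w 0.365
[299. 273.]
[308. 100.]
[143. 273.]
[123. 100.]
[205. 270.]
[197. 104.]
[251. 253.]
[251. 118.]
```

View pics/w7.png

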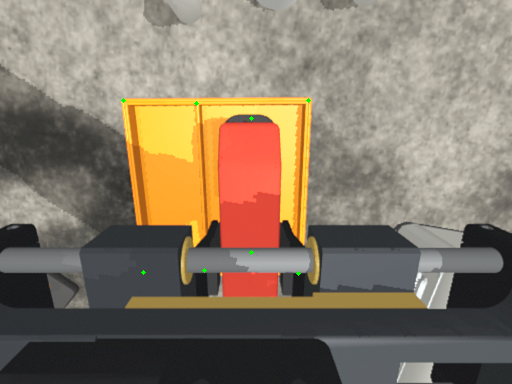

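The tray markers fit, and the stapler's black base end shows at (250,115). I'll work out its offset from the TCP.

```bash
python3 - <<'E'
from h import *
s=readout.observe(); R=s['tool_rot']
for z in(100,110,118):
    d=px2w('wrist',250,115,z)-s['ee_pos']; print(z,(R.T@d).round(1))
E
```

```text
100 [76.3 -0.2 21.5]
110 [76.1 -0.3 11.5]
118 [76.  -0.3  3.5]
```

```bash
python3 -m crank '[[[-0.001,0.001,0.025,0],[-0.001,0.001,0.05,0],[-0.001,0.001,0.075,0],[-0.001,0.001,0.088,0],[-0.001,0.001,0.095,0],[-0.001,0.001,0.0965,0],[-0.001,0.001,0.0965,0],[-0.001,0.001,0.0965,0]]]';python3 -c "
from h import *
go(655,-213,24.5,10)"
```

```text
clock: 27.55
ee_pos: [655.9, -214.0, 25.7]
tool_rot: [[-0.173, 0.985, 0.001], [0.985, 0.173, -0.0], [-0.0, 0.001, -1.0]]
contact_force: [-0.5, 0.4, -3.5]
width: 0.364
finger_force: 35.0
shift [ 0.0011 -0.0007  0.0012] roll -0.0 | cur yaw 10.0 [ 655.9 -214.    25.7] t 27.55 w 0.364
```

```bash
python3 -m crank '[[[0,0,0.0005,0],[0,0,0.001,0],[0,0,0.001,0]]]'; python3 -m crank '[[[0,0,0,0],[0,0,0,0],[0,0,0,0],[0,0,0,0]]]' 0.55;  python3 -m crank '[[[0,0,-0.02,0],[0,0,-0.05,0],[0,0,-0.09,0],[0,0,-0.125,0],[0,0,-0.125,0]]]'; python3 -c "
from h import *
go(435.2,-364.8,148,-31)"
```

```text
clock: 27.92
ee_pos: [655.8, -213.9, 25.0]
tool_rot: [[-0.173, 0.985, 0.001], [0.985, 0.173, 0.0], [0.0, 0.001, -1.0]]
contact_force: [-3.1, 1.7, 5.7]
width: 0.367
finger_force: 35.0
clock: 28.42
ee_pos: [655.5, -213.8, 23.9]
tool_rot: [[-0.173, 0.985, -0.0], [0.985, 0.173, 0.0], [0.0, -0.0, -1.0]]
contact_force: [0.1, -0.4, 1.5]
width: 0.545
finger_force: 0.0
clock: 29.05
ee_pos: [657.2, -214.9, 153.9]
tool_rot: [[-0.173, 0.985, 0.006], [0.985, 0.173, -0.002], [-0.003, 0.006, -1.0]]
contact_force: [0.5, 0.8, -1.2]
width: 0.55
finger_force: 0.0
shift [-0.1093 -0.2446  0.0047] roll 0.715 | cur yaw 10.0 [ 657.2 -214.9  153.9] t 29.05 w 0.55
```

```bash
python3 -m crank '[[[-0.01,-0.02,0,0.06],[-0.025,-0.055,0,0.16],[-0.042,-0.095,0,0.28],[-0.06,-0.135,0,0.4],[-0.075,-0.17,0,0.52],[-0.092,-0.205,0,0.62],[-0.104,-0.233,0,0.69],[-0.1093,-0.2446,0,0.715],[-0.1093,-0.2446,0,0.715],[-0.1093,-0.2446,0,0.715]]]' 0.7; python3 - <<'E'
from h import *
go(435.2,-364.8,37,-31)
m=imaging.camera_model('wrist'); im=imaging.get_image('wrist')
a=np.radians(149)
for u in(35,-35):
  for v in(18,-18):
    X=(435.2+u*np.cos(a)-v*np.sin(a),-364.8+u*np.sin(a)+v*np.cos(a),12);p=w2px('wrist',X,m);print(np.round(p,1))
    cv2.circle(im,(int(p[0]),int(p[1])),1,(0,255,0),-1)
for t in np.linspace(0,6.28,12):
    p=w2px('wrist',(435.2+14*np.cos(t),-364.8+14*np.sin(t),66),m)
    cv2.circle(im,(int(p[0]),int(p[1])),1,(0,255,255),-1)
cv2.imwrite('pics/w8.png',np.hstack([cv2.resize(im[120:280,170:330],None,fx=2.5,fy=2.5,interpolation=cv2.INTER_CUBIC),cv2.resize(imaging.get_image('top')[130:230,270:370],(400,400),interpolation=cv2.INTER_CUBIC)])[:,:,::-1])
E
```

```text
clock: 30.3
ee_pos: [434.9, -362.8, 148.9]
tool_rot: [[0.512, 0.859, 0.0], [0.859, -0.512, 0.0], [0.0, -0.0, -1.0]]
contact_force: [0.0, 0.2, -0.3]
width: 0.702
finger_force: 0.0
shift [-0.0016  0.0013  0.1119] roll 0.003 | cur yaw -30.8 [ 434.9 -362.8  148.9] t 30.3 w 0.702
[221.  201.8]
[220.3 171.5]
[280.8 202. ]
[281.9 171.7]
```

View pics/w8.png

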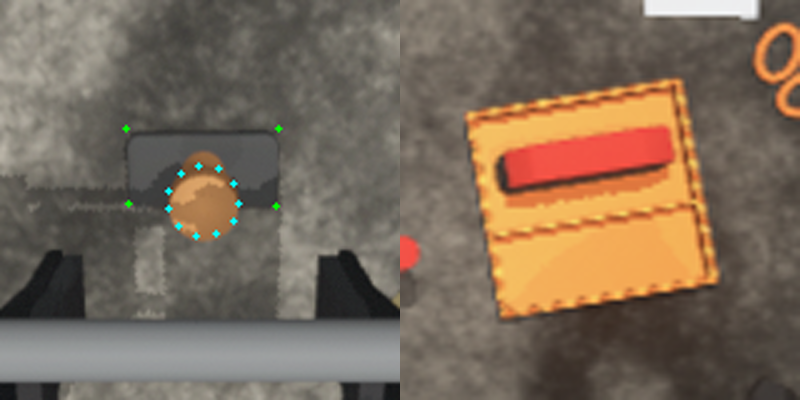

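The stamp foot spans crop (127..280, 131..207), which gives a 149° yaw and about a 1 mm correction. On the right, the stapler is standing lengthwise in the wide bay. I'll grasp the knob.

```bash
python3 -m crank '[[[-0.0026,0.0013,0.025,0],[-0.0026,0.0013,0.05,0],[-0.0026,0.0013,0.075,0],[-0.0026,0.0013,0.098,0],[-0.0026,0.0013,0.111,0],[-0.0026,0.0013,0.111,0]]]' ; python3 -m crank '[[[0,0,0,0],[0,0,0,0],[0,0,0,0],[0,0,0,0],[0,0,0,0],[0,0,0,0],[0,0,0,0]]]' 0.1 20; python3 -m crank '[[[0,0,-0.02,0],[0,0,-0.05,0],[0,0,-0.08,0],[0,0,-0.1,0],[0,0,-0.1,0]]]'; python3 -c "
from h import *
go(571.3,-227.7,138,-80)"
```

```text
clock: 31.15
ee_pos: [433.3, -366.3, 37.4]
tool_rot: [[0.514, 0.858, -0.001], [0.858, -0.514, 0.001], [-0.0, -0.001, -1.0]]
contact_force: [0.3, 0.3, 0.2]
width: 0.7
finger_force: 0.0
clock: 32.02
ee_pos: [433.4, -366.8, 38.1]
tool_rot: [[0.515, 0.857, 0.0], [0.857, -0.515, -0.0], [0.0, 0.0, -1.0]]
contact_force: [0.3, -1.2, 2.3]
width: 0.287
finger_force: 20.0
clock: 32.65
ee_pos: [434.0, -367.2, 139.6]
tool_rot: [[0.515, 0.857, 0.003], [0.857, -0.515, -0.001], [0.001, 0.003, -1.0]]
contact_force: [0.4, -0.0, -1.3]
width: 0.286
finger_force: 20.0
shift [0.1903 0.0459 0.0018] roll 0.855 | cur yaw -31.0 [ 434.  -367.2  139.6] t 32.65 w 0.286
```

```bash
python3 -m crank '[[[0.01,0.002,0,0.06],[0.03,0.007,0,0.16],[0.055,0.013,0,0.28],[0.08,0.019,0,0.4],[0.105,0.025,0,0.5],[0.13,0.031,0,0.6],[0.155,0.037,0,0.7],[0.175,0.042,0,0.79],[0.187,0.045,0,0.84],[0.1903,0.0459,0,0.855],[0.1903,0.0459,0,0.855],[0.1903,0.0459,0,0.855]]]'; python3 - <<'E'
from h import *
go(571.3,-227.7,41,-80)
s=readout.observe(); m=imaging.camera_model('wrist'); im=imaging.get_image('wrist')
cv2.imwrite('pics/w9.png',im[:,:,::-1])
roi=im[100:222].astype(int)
mask=((roi.max(2)<95)&(roi.max(2)-roi.min(2)<18)).astype(np.uint8)
# foot pixels predicted
R=s['tool_rot'];p=s['ee_pos']
for u in(18,-18):
  for v in(35,-35): print('pred',np.round(w2px('wrist',p+R@np.array([u,v,38-12]),m),1))
for v in range(130,222,6): 
  r=im[v].astype(int); k=np.where((r.max(1)<100)&(r[:,0]-r[:,2]<18))[0]; k=k[(k>190)&(k<310)]; print(v,k.min() if len(k) else None,k.max() if len(k) else None,len(k))
E
```

```text
clock: 34.15
ee_pos: [570.0, -227.9, 137.9]
tool_rot: [[0.985, 0.173, -0.0], [0.173, -0.985, 0.0], [-0.0, -0.0, -1.0]]
contact_force: [-0.1, -0.3, -1.2]
width: 0.286
finger_force: 20.0
shift [0.0013 0.     0.0969] roll -0.0 | cur yaw -80.0 [ 570.  -227.9  137.9] t 34.15 w 0.286
pred [297.4 197.2]
pred [202.  197.1]
pred [295.1 242.1]
pred [204.1 242. ]
130 None None 0
136 None None 0
142 None None 0
148 None None 0
154 None None 0
160 None None 0
166 None None 0
172 None None 0
178 None None 0
184 None None 0
190 None None 0
196 209 292 84
202 205 295 91
208 205 295 79
214 205 296 68
220 206 295 63
```

The foot mask (rows from 195, columns 205..296) agrees with the prediction, so the stamp is level and aligned. I'll place it.

```bash
python3 -m crank '[[[0.001,0,0.025,0],[0.001,0,0.05,0],[0.001,0,0.075,0],[0.001,0,0.088,0],[0.001,0,0.094,0],[0.001,0,0.096,0],[0.001,0,0.096,0],[0.001,0,0.096,0]]]';python3 -c "
from h import *
go(571.3,-227.7,41,-80)"
```

```text
clock: 35.2
ee_pos: [572.0, -227.2, 42.6]
tool_rot: [[0.985, 0.174, 0.001], [0.174, -0.985, -0.0], [0.001, 0.0, -1.0]]
contact_force: [0.7, 0.1, -0.8]
width: 0.288
finger_force: 20.0
shift [-0.0008  0.0004  0.0016] roll 0.0 | cur yaw -80.0 [ 572.  -227.2   42.6] t 35.2 w 0.288
```

```bash
python3 -m crank '[[[0,0,0.001,0],[0,0,0.0018,0],[0,0,0.0018,0]]]'; python3 -m crank '[[[0,0,0,0],[0,0,0,0],[0,0,0,0],[0,0,0,0]]]' 0.5;  python3 -m crank '[[[0,0,-0.02,0],[0,0,-0.05,0],[0,0,-0.09,0],[0,0,-0.125,0],[-0.03,0,-0.15,0],[-0.08,0,-0.16,0],[-0.13,0,-0.16,0],[-0.15,0,-0.16,0],[-0.15,0,-0.16,0]]]'; python3 - <<'E'
from h import *
t=imaging.get_image('top'); s=imaging.get_image('scene')
o=np.hstack([cv2.resize(t[145:225,155:355],(760,304),interpolation=cv2.INTER_CUBIC)])
o2=cv2.resize(s[140:265,180:320],(314,280),interpolation=cv2.INTER_CUBIC)
w=imaging.get_image('wrist'); o3=cv2.resize(w,(373,280))
o2=np.hstack([o2,o3,np.zeros((280,73,3),np.uint8)])
cv2.imwrite('pics/fin.png',np.vstack([o,o2])[:,:,::-1])
print(readout.observe()['ee_pos'])
E
```

```text
clock: 35.58
ee_pos: [572.0, -227.5, 40.9]
tool_rot: [[0.985, 0.174, 0.001], [0.174, -0.985, -0.0], [0.001, 0.0, -1.0]]
contact_force: [-1.0, -0.2, 4.4]
width: 0.292
finger_force: 20.0
clock: 36.08
ee_pos: [571.7, -226.9, 40.1]
tool_rot: [[0.985, 0.174, -0.0], [0.174, -0.985, 0.0], [-0.0, -0.0, -1.0]]
contact_force: [-0.4, 0.0, 0.4]
width: 0.493
finger_force: 0.0
clock: 37.2
ee_pos: [423.3, -253.4, 200.9]
tool_rot: [[0.985, 0.173, 0.003], [0.173, -0.985, 0.005], [0.004, -0.004, -1.0]]
contact_force: [-0.1, -0.0, 0.8]
width: 0.499
finger_force: 0.0
[ 425.04567793 -252.76556569  200.80797342]
```

View pics/fin.png

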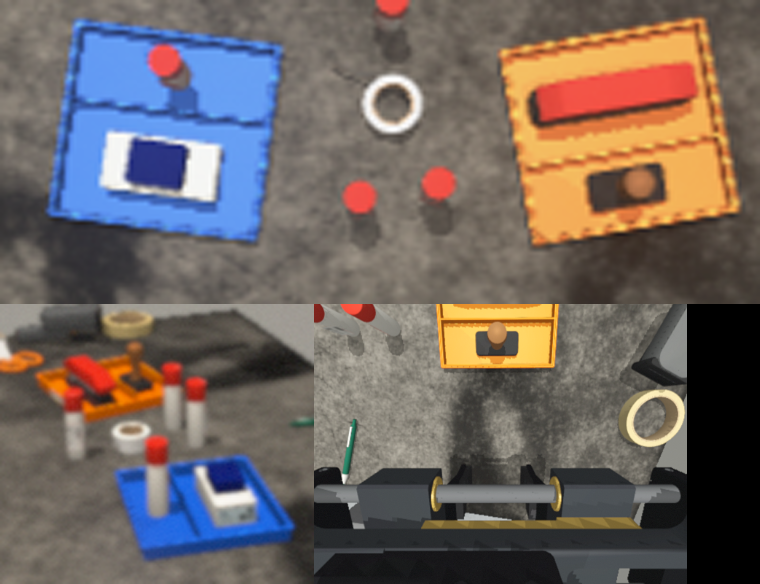

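The final views show all five things standing correctly: the clip box on the carton at (157,165), the glue stick upright, and the stapler and stamp centred lengthwise. The label roll at (392,103) is untouched.

```bash
python3 -c "
from plant import close_job
print(close_job())"
```

```text
the job is handed in; nothing more can be done
None
```

Both kits are made up as asked and in the order given, the label roll was left where it was, and the job was handed in at about 37 s of robot time; the verdict was not shown.

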